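Unlock the charging dock and move the battery pack to the test stand

TASK

Move the battery pack from its charging dock to the test stand: the dock's retaining arm is locked, so first draw the lock bolt fully back, then swing the arm all the way open to its stop and leave it there, and pull the pack up off its spring catches. The stand's tall walls cover the two sides you had to hold it by in the dock, so stand the pack on the desk, let go, take it by its other two sides, and lower it (do not drop it) upright and fully home on the stand's floor between the walls; it fits with its long side across from wall to wall. Do not disturb the other things on the desk.

Things in the scene. Friction and masses are not known exactly. Their poses are not given: they have to be found in the camera images.
- dock: charging dock, fixed: grey base 100 (x) by 190 (y -120 to +70) by 12 mm. Origin on the desk under the middle of the pack's pocket, z up. Walls (10 mm thick, 52 mm long in x, tops at z = 100 mm) cover the pack's +-y faces, 1.5 mm clear; its +-x faces are open but for lips (out to x +-38, up to z = 22 mm), so it can only be held by the +-x faces here. Pivot post of the arm at +y, bolt pillar at -y
- dock_pocket (a point): middle of the dock's pocket floor, 12 mm over the desk. The pack starts on it, axes parallel to the dock's; two spring balls in the walls hold it by its grooves: 10 to 25 N straight up breaks it free over the first 8 mm, then it slides easily (90 mm to clear the walls)
- lockbolt_knob (a point): point on the axis of the lock bolt's upright black round knob (16 mm diameter, z = 114 to 147 mm over the desk), 9 mm below its top. It slides level along the dock's -y, from dock (x 14.5, y -80 mm) at joint 0 to y -108 mm; friction about 2.5 N. The channel it slides in ends at z = 112 mm
- lockbolt (a joint): travel of the lock bolt, m: 0 locked, 0.028 fully drawn back at its stop. Its bar stands against the +x side of the retaining arm's end and stops the arm until drawn back by more than 0.016. Starts at 0 to 0.005; stays where it is left
- retainer_handle (a point): point on the axis of the retaining arm's handle, an upright black round post (16 mm diameter, z = 112 to 152 mm over the desk) on the flat steel arm, 80 mm from the pivot; the point is 13 mm below its top. With the arm shut at dock (x 0, y -30 mm)
- retainer_pivot (a point): point on the upright pivot axis of the retaining arm, at dock (x 0, y +50 mm), level with retainer_handle
- retainer (a joint): angle of the retaining arm, rad: 0 shut (it lies along dock -y from the pivot, 2.5 mm over the pack, and blocks it); positive swings the handle first towards dock +x (anticlockwise from above); 2.1 fully open at its stop (handle at dock x +69, y +90 mm). About 1 N at the handle moves it; it stays where left. Arm 98 mm long, top at z = 112 mm
- pack: battery pack: black upright block 60 (x) by 44 (y) by 90 mm (z), 0.2 to 0.42 kg; origin at the centre of its underside, z up. A 4 mm deep groove runs along x across each +-y face from 20 to 38 mm height; above it the faces are flat
- stand: test stand, fixed: grey base 110 (x) by 100 (y) by 10 mm. Origin on the desk under the middle of its pocket, z up. Two walls, inner faces at x = +-33 mm, 8 mm thick, 40 mm long in y, tops at z = 112 mm (12 mm above a seated pack's top; from z = 98 mm up they flare outwards by 5 mm), cover the pack's +-x faces; at +-y only lips 50 mm long, from y +-25 to +-31 mm, up to z = 20 mm
- stand_pocket (a point): middle of the stand's pocket floor, 10 mm over the desk. The pack shall stand here with its x axis along the stand's x (either way round), 3 mm clear on each side; here it can only be held by its +-y faces
- screw_tin: bystander: open grey tin, 50x72x22 mm, origin at the centre of its underside
- driver_blue: bystander: screwdriver with blue handle, 19x125x18 mm lying, origin at the centre of its underside
- tape_roll: bystander: roll of tan tape lying flat, 86 mm diameter, 24 mm high, origin at the centre of its underside
There are look-alikes about, which are no part of the job. Of the things like the pack, leave any that is orange; of the rest the larger one is meant.

How it is judged:
On the way, in this order (a step that is already met when the one before it is completed fails the run):
1. the lock bolt is drawn back (by more than 22 mm) (value of joint lockbolt above 0.022 m), for 0.1 s.
2. the retaining arm is swung open (beyond 1.85 rad) (value of joint retainer above 1.85 rad), for 0.1 s.
3. the pack is pulled up off its catches (by more than 30 mm) (z of pack in the frame of dock above 0.042 m), for 0.1 s.
4. the pack stands on the desk outside the dock and the stand, let go (height (world z) of pack below 0.008 m and angle between pack's own z axis and vertical below 0.1 rad and horizontal distance between pack and dock above 0.08 m and horizontal distance between pack and stand above 0.08 m and contact force between pack and the fingers below 0.1 N), for 0.2 s.
At the end, for the whole second after the job is handed in: The pack stands still and upright (within 0.06 rad) in the test stand between its walls, its x axis along the stand's x (either way round, within 0.15 rad), centred within 6 mm, its underside on the stand's floor (within 2.5 mm); the retaining arm is still open (beyond 1.75 rad) (x of pack in the frame of stand between -0.006 and 0.006 m and y of pack in the frame of stand between -0.006 and 0.006 m and z of pack in the frame of stand between 0.006 and 0.0125 m and angle between pack's own z axis and vertical below 0.06 rad and angle between the x axis of pack and the x axis of stand, either way round below 0.15 rad and linear speed of pack below 0.02 m/s and value of joint retainer above 1.75 rad); the robot touches nothing.
It fails at once if the pack is dropped into the stand (falls faster than 0.4 m/s between the walls) (horizontal distance between pack and stand below 0.03 m and height (world z) of pack below 0.05 m and linear speed of pack above 0.4 m/s).
It fails at once if the screw tin, the screwdriver or the tape roll is moved more than 30 mm (distance of any of screw_tin, driver_blue, tape_roll from where it was at the start of the episode above 0.03 m).
It also fails if it takes over 72 s, if anything falls off the work surface, if the arm or the gripper's body presses on something with over 40 N, if the wrist force passes 120 N, or if a joint passes its speed limit or range.

ROBOT

A 6-joint arm with a two-finger parallel gripper is mounted at the origin on a cart in front of the work surface, level with it; the furniture and walls round the work are solid. World frame = base frame: x ahead of the robot, y to its left, z up, the work surface at z = 0. Lengths are in m, angles in rad, forces in N, time in s.
With the tool pointing down it reaches from about 0.4 to 0.825 m from the base axis. Payload 7 kg.
Tool frame: the origin (TCP) lies at the very end of the fingers, on their centre line; the grasp point (between the pads) lies 19 mm behind it; z points along the fingers, y is the line along which they close (so a half turn about z gives the same grasp; the last joint's range is limited). The gripper opens to 88 mm and grips with 3 to 60 N. Pads are 19 mm wide; open, the fingers measure 130 mm over their backs; the gripper's body (78 mm by 193 mm) begins 47 mm behind the grasp point.
Start: joints at [1.414, 0.359, 0.012, 0, -1.224, -0.288], TCP at [0.29, 0.609, 0.227] pointing down, gripper open.
Joint ranges: [-3.07, 3.07], [-1.43, 2.12], [-1.02, 1.25], [-3.03, 1.67], [-3.05, -0], [-3.03, 3.03]. Speed limits (rad/s): [2.39, 2.39, 3.01, 3.14, 3.14, 3.14].

INTERFACE

Orientations are given as [roll, pitch, yaw] about the fixed x, y, z axes, in that order (R = Rz(yaw) Ry(pitch) Rx(roll)).
In Python, from station import arm, vision gives the robot as it stands. The module is installed in compiled form; this text tells all that it offers.
- The arm moves only by the tool jog_arm, never from a script. Its argument "steps" is a list that holds one entry, the list of rows, each a list of 7 numbers: the closure in counts, from 0 (fully open) to 255 (shut), then the shift along the tool's x, y, z scaled (see below), then the turn, a rotation vector about the tool's x, y, z scaled (see below). In form: [[[grip, dx, dy, dz, rx, ry, rz], ...]]. A call has 1 to 8 rows; each row is the pose to reach, as a shift and turn from the pose commanded when the call began, along the tool's axes at that moment; what a row does not reach only later rows make up. The controller multiplies each number of a shift by 250 mm and each number of a turn by 45 degrees. A row lasts 1/10 s, in which the tool goes at most 50 mm and 8.59 degrees, less where a joint would pass 70% of its speed; a pose out of reach is approached as far as the arm can. A call with a number of a shift or a turn outside -1 to 1 is refused whole. A call with a gripper value outside its range is refused whole. The fingers move at their own pace and stop on an object; "newtons" is the grip in N (left out, the last holds). Time passes only in rows, so rows that repeat a pose let the fingers close. It gives the time, the measured TCP pose, the force, the opening and the grip force at its end, in the units of the state.
- arm.get_state(): the state, without advancing time (a new reading comes with each control period).
- vision.grab_frame(name): name is "scene" or "top" or "wrist"; returns a dict with "color" (420x560x3 uint8, red, green, blue), "vfov" (degrees; the focal length in pixels is half the picture's height over the tangent of half this angle, whatever the lens; pixels are square), "cx", "cy" (the principal point, pixels), "k1" (the pictures are not rectified: a ray, as slopes to the right and down, at radius r is drawn at 1 + k1 r^2 times it, then the intrinsics apply), "extrinsics" (4x4, takes a point from world to camera coordinates). Camera axes: x right, y down, z forward; pixel columns grow to the right and rows downward; lengths in m; the calibration is good to about 2 mm. A picture is of the moment at which its call begins. There is no depth.
- arm.job_done(): hands the job in; it is judged then, once.
The state is a dict: "t": time; "q": joint angles; "qd": joint speeds; "joint_efforts": joint torques, N m; "eef_pos": TCP position; "ee_rot": TCP orientation; "force": force on the tool from outside, world axes, zero at the start; "moment": the same for the moment, N m; "width": finger opening in m; "gripper_force": force on a finger pad.
Only numpy, scipy, OpenCV 4.12 (cv2) and the standard library are available. Lean on these libraries where they do the work, as an engineer would, in place of code of your own. Each camera call takes 0.05 s, during which the arm holds its last target. There are 200 camera calls.

## Working session

There is one attempt and no reset: what is moved stays moved. The work goes in short steps, Python scripts to look and compute and a tool call to move; the robot and the scene stay as the last step left them, time stands still between calls to the robot, and variables do not carry over. Pictures are saved under pics/ and viewed, at most 13 in all, crops included, and the job is handed in when it is done.

Besides the shell and the picture viewer there is one more tool, called after "Emit:" by a JSON object that holds its "fn" and its "kwargs", one argument or row to a line. jog_arm: Moves the arm, as the interface text tells. Its arguments: {"type":"object","properties":{"steps":{"type":"array","items":{"type":"array","items":{"type":"array","items":{"type":"number"}}}},"newtons":{"type":"number"}},"required":["steps"]}

```bash
mkdir -p pics
cat > h.py <<'E'
import numpy as np, cv2, pickle
from station import arm, vision
def grab(n,save=None):
    f=vision.grab_frame(n)
    if save: cv2.imwrite('pics/'+save+'.png',f['color'][:,:,::-1]); pickle.dump(f,open('pics/'+save+'.pkl','wb'))
    return f
def load(s): return pickle.load(open('pics/'+s+'.pkl','rb'))
def K(f):
    F=210/np.tan(np.radians(f['vfov'])/2); return np.array([[F,0,f['cx']],[0,F,f['cy']],[0,0,1.]]),np.array([f['k1'],0,0,0.])
def ray(f,px):
    k,d=K(f); E=np.array(f['extrinsics'])
    u=cv2.undistortPoints(np.array([[px]],float),k,d)[0,0]
    R=E[:3,:3]; return -R.T@E[:3,3], R.T@np.array([u[0],u[1],1])
def onz(f,px,z):
    c,r=ray(f,px); return c+r*(z-c[2])/r[2]
def proj(f,P):
    k,d=K(f);E=np.array(f['extrinsics'])
    return cv2.projectPoints(np.atleast_2d(np.array(P,float)),cv2.Rodrigues(E[:3,:3])[0],E[:3,3],k,d)[0][:,0]
E
python3 - <<'E'
from h import *
for n in ('scene','top'):
    f=grab(n,n+'0'); print(n,f['vfov'],f['k1'],ray(f,(280,210)))
a=cv2.imread('pics/top0.png');
cv2.imwrite('pics/top0b.png',cv2.resize(a,(800,600),interpolation=cv2.INTER_CUBIC))
cv2.imwrite('pics/scene0b.png',cv2.resize(cv2.imread('pics/scene0.png'),(800,600),interpolation=cv2.INTER_CUBIC))
print(arm.get_state())
E
```

```text
scene 43.52010266779172 0.036100489395737956 (array([-0.05950895, -0.58381605,  0.96372327]), array([ 0.49444778,  0.50905887, -0.70471919]))
top 49.14456869912278 -0.06539238565842 (array([0.2962753 , 0.00271196, 1.20629625]), array([ 0.22059334,  0.01442209, -0.97539833]))
{'t': 0.1, 'q': array([ 1.41411390e+00,  3.59343736e-01,  1.11456694e-02, -2.82478227e-04,
       -1.22407943e+00, -2.88073435e-01]), 'qd': array([-8.49172170e-05, -2.20748729e-03,  2.96264273e-03,  1.20986466e-03,
        1.55945442e-03, -1.77576157e-03]), 'joint_efforts': array([-1.71730015e-03, -5.84162164e+01,  2.93752939e+01,  7.01558724e+00,
        1.02315238e-02, -3.62119977e-05]), 'eef_pos': array([0.290273  , 0.60892339, 0.22570055]), 'ee_rot': array([ 3.14009707e+00, -1.66228198e-04, -4.44851928e-01]), 'force': array([ 0.15149052, -0.15935802, -0.76284371]), 'moment': array([ 0.01244334, -0.02047416, -0.04045477]), 'gripper_force': 0.0, 'width': 0.08763004298151524}
```

View pics/top0b.png

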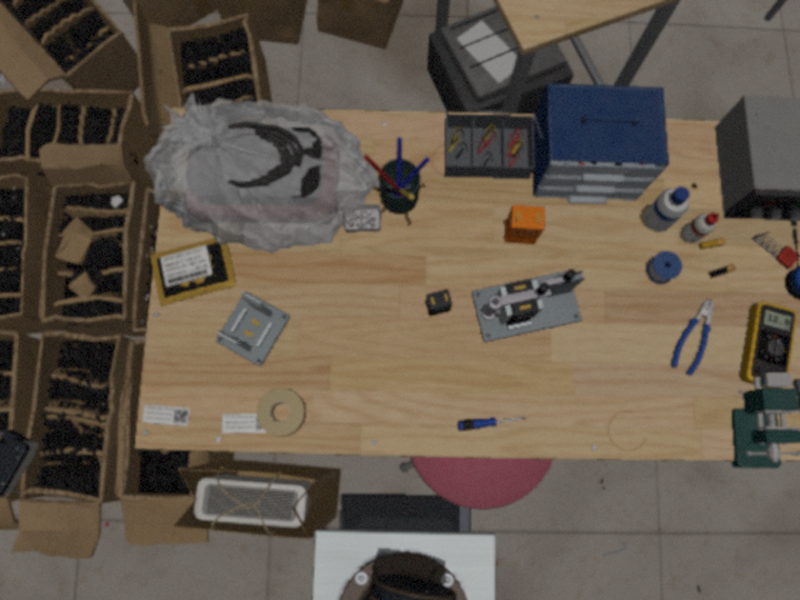

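View pics/scene0b.png

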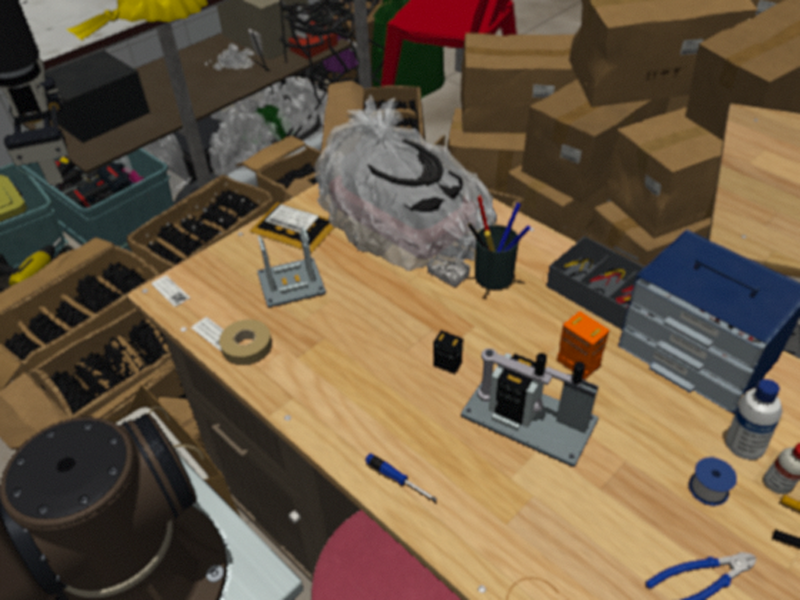

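Top view, in 800-px coordinates: the dock with the black pack is at (527,307), with the pivot at about (490,312) and the bolt knob at about (572,278). The stand is at (253,328), the tape at (281,411), the driver at (490,423) and the tin at (362,218). Candidates for the pack are the large black block in the dock (520,310), the small black block (438,301) and the orange block (525,223). I choose the one in the dock, and check it in a close crop.

Run:
```python
from h import *
a=cv2.imread('pics/top0.png'); s=cv2.imread('pics/scene0.png')
c1=cv2.resize(a[180:250,320:420],(400,280),interpolation=cv2.INTER_CUBIC)
c2=cv2.resize(a[195:265,140:240],(400,280),interpolation=cv2.INTER_CUBIC)
c3=cv2.resize(s[235:335,310:430],(400,320),interpolation=cv2.INTER_CUBIC) if 0 else cv2.resize(s[235:330,310:430],None,fx=10/3,fy=10/3,interpolation=cv2.INTER_CUBIC)
c4=cv2.resize(s[160:230,170:240],None,fx=4,fy=4,interpolation=cv2.INTER_CUBIC)
o=np.zeros((600,800,3),np.uint8); o[:280,:400]=c1;o[:280,400:]=c2
o[283:283+c3.shape[0],:400]=c3[:317]; o[283:563,400:680]=c4
cv2.imwrite('pics/crop1.png',o)
```

```text
(no output)
```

View pics/crop1.png

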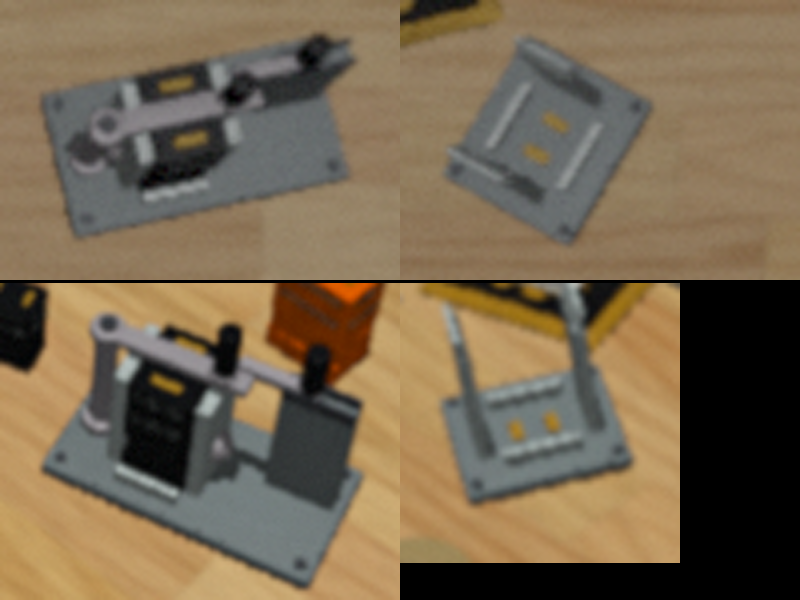

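The crop shows the chosen large black pack under the locked arm. The dock base corners in the crop are (42,95), (77,238) and (348,178). The stand corners are (520,38), (652,103), (568,243) and (447,175).

```bash
cat >> h.py <<'E'
def fit2(loc,W):
    loc=np.array(loc,float);W=np.array(W)[:,:2];a=loc-loc.mean(0);b=W-W.mean(0)
    th=np.arctan2((a[:,0]*b[:,1]-a[:,1]*b[:,0]).sum(),(a*b).sum())
    R=np.array([[np.cos(th),-np.sin(th)],[np.sin(th),np.cos(th)]]);t=W.mean(0)-R@loc.mean(0)
    return th,t,(W-(loc@R.T+t))*1000
def tf(th,t,p):
    return np.array([[np.cos(th),-np.sin(th)],[np.sin(th),np.cos(th)]])@np.array(p)+t
E
python3 - <<'E'
from h import *
f=load('top0'); s=load('scene0')
W=[onz(f,(320+(u-1.5)/4,180+(v-1.5)/4),.012) for u,v in [(42,95),(77,238),(348,178)]]
th,t,r=fit2([(.05,.07),(-.05,.07),(-.05,-.12)],W);print('dock',th,t,r)
# scene check: corners (43,468) (308,587) (360,472) in c3
def sc(u,v):return (310+u*.3,235+(v-283)*.3)
W2=[onz(s,sc(u,v),.012) for u,v in [(43,466),(306,583)]]
print(W2, tf(th,t,(-.05,.07)),tf(th,t,(-.05,-.12)))
for n,p,z in [('knob',(.0145,-.08),.147),('handle',(0,-.03),.152),('pivot',(0,.05),.112)]:
    P=tf(th,t,p);print(n,P,'top',(proj(f,[*P,z])[0]-[320,180])*4,'scene',(proj(s,[*P,z])[0]-[310,235])/.3+[0,283])
W=[onz(f,(140+(u-1.5)/4,195+(v-1.5)/4),.010) for u,v in [(120,38),(252,103),(168,243),(47,175)]]
th,t,r=fit2([(.055,.05),(.055,-.05),(-.055,-.05),(-.055,.05)],W);print('stand',th,t,r)
W2=[onz(s,(170+u/4,160+v/4),.01) for u,v in [(43,120),(75,218),(231,180)]];print(W2)
for c in [(.055,.05),(-.055,.05),(-.055,-.05),(.055,-.05)]:print(tf(th,t,c))
for n,px,z in [('tape',(281*.7,411*.7),.024),('driver',(478*.7,424*.7),.018),('tin',(362*.7,218*.7),.022),('small',(438*.7,301*.7),.05),('orange',(525*.7,223*.7),.07)]: print(n,onz(f,px,z))
E
```

```text
dock 0.23601254279975226 [ 0.55571078 -0.19176589] [[-0.46533685 -1.34249747]
 [ 0.40878085 -1.11544222]
 [ 0.05655601  2.4579397 ]]
[array([ 0.49213393, -0.14239563,  0.012     ]), array([ 0.53609386, -0.32195832,  0.012     ])] [ 0.49072894 -0.1353978 ] [ 0.53515618 -0.32013064]
knob [ 0.58851502 -0.26615764] top [316.49056184  44.5260435 ] scene [309.67711907 350.22977453]
handle [ 0.5627256  -0.22093423] top [244.31271022  82.58667121] scene [223.91720728 329.98854867]
pivot [ 0.5440194  -0.14315199] top [105.00662892 125.241882  ] scene [101.57637046 324.73508511]
stand -0.4527700274807778 [0.50809967 0.29432823] [[-2.8582274   2.06394736]
 [-1.63080684  0.29820902]
 [ 2.53516553  1.96406543]
 [ 1.95386871 -4.32622181]]
[array([0.48385542, 0.35461356, 0.01      ]), array([0.43974165, 0.26593242, 0.01      ]), array([0.5307961 , 0.21825154, 0.01      ])]
[0.5794307  0.31522997]
[0.48051444 0.36335037]
[0.43676863 0.27342649]
[0.53568489 0.22530609]
tape [0.35569443 0.22805559 0.024     ]
driver [ 0.34069118 -0.12460256  0.018     ]
tin [0.72265682 0.09643442 0.022     ]
small [ 0.55742767 -0.04887828  0.05      ]
orange [ 0.70269748 -0.20565231  0.07      ]
```

```bash
cat >> h.py <<'E'
from scipy.spatial.transform import Rotation as Ro
DT=np.array([.5557,-.1918]);DH=.236; ST=np.array([.5081,.2943]);SH=-.453
def go(P,psi,start=None):
    s=arm.get_state(); p0,R0=(s['eef_pos'],Ro.from_euler('xyz',s['ee_rot'])) if start is None else (np.array(start[:3]),Ro.from_euler('xyz',[np.pi,0,start[3]]))
    R1=Ro.from_euler('xyz',[np.pi,0,psi]); d=R0.inv().apply(np.array(P)-p0); r=(R0.inv()*R1).as_rotvec()
    print('shift',np.round(d/.25,4),'turn',np.round(r/(np.pi/4),4),'mm',np.linalg.norm(d)*1000,'deg',np.degrees(np.linalg.norm(r)))
E
python3 - <<'E'
from h import *
s=arm.get_state();p=s['eef_pos'];K=tf(DH,DT,(.0145,-.08));psi=DH-np.pi/2
A=np.array([*p,s['ee_rot'][2]]);B=np.array([*K,.20,psi])
for i in range(4):
    a=A+(B-A)*i/4;b=A+(B-A)*(i+1)/4
    go(b[:3],b[3],a)
print(K,psi)
E
```

```text
shift [0.6458 0.6616 0.0257] turn [ 0.     -0.      0.2833] mm 231.22351922548387 deg 12.74751451509961
shift [0.7759 0.5028 0.0257] turn [-0.     -0.      0.2833] mm 231.22351922548387 deg 12.747514515099606
shift [0.8677 0.3192 0.0257] turn [ 0.     -0.      0.2833] mm 231.2235192254838 deg 12.7475145150996
shift [0.9167 0.1199 0.0257] turn [ 0.     -0.      0.2833] mm 231.22351922548387 deg 12.7475145150996
[ 0.58850331 -0.26619216] -1.3347963267948966
```

Emit:
{"fn": "jog_arm", "kwargs": {
  "steps": [
    [[0,0.646,0.662,0,0,0,0.283],[0,0.646,0.662,0,0,0,0.283],[0,0.646,0.662,0,0,0,0.283],[0,0.646,0.662,0,0,0,0.283],[0,0.646,0.662,0,0,0,0.283],[0,0.646,0.662,0,0,0,0.283]]
  ]
}}

```text
t: 0.7
eef_pos: [0.3656, 0.3868, 0.2269]
ee_rot: [3.141, 0.0, -0.67]
force: [-0.3, 0.8, -0.1]
width: 0.0878
gripper_force: 0.0
```

Emit:
{"fn": "jog_arm", "kwargs": {
  "steps": [
    [[0,0.776,0.503,0,0,0,0.283],[0,0.776,0.503,0,0,0,0.283],[0,0.776,0.503,0,0,0,0.283],[0,0.776,0.503,0,0,0,0.283],[0,0.776,0.503,0,0,0,0.283],[0,0.776,0.503,0,0,0,0.283]]
  ]
}}

```text
t: 1.3
eef_pos: [0.44, 0.1689, 0.2265]
ee_rot: [3.141, -0.0, -0.893]
force: [-0.3, 0.2, -0.7]
width: 0.0876
gripper_force: 0.0
```

Emit:
{"fn": "jog_arm", "kwargs": {
  "steps": [
    [[0,0.868,0.319,0,0,0,0.283],[0,0.868,0.319,0,0,0,0.283],[0,0.868,0.319,0,0,0,0.283],[0,0.868,0.319,0,0,0,0.283],[0,0.868,0.319,0,0,0,0.283],[0,0.868,0.319,0,0,0,0.283]]
  ]
}}

```text
t: 1.9
eef_pos: [0.5153, -0.0494, 0.2258]
ee_rot: [3.14, -0.0, -1.115]
force: [0.8, 0.4, 0.6]
width: 0.0877
gripper_force: 0.0
```

Run:
```python
from h import *
f=grab('wrist','w1'); cv2.imwrite('pics/w1b.png',cv2.resize(cv2.imread('pics/w1.png'),(800,600),interpolation=cv2.INTER_CUBIC))
K=tf(DH,DT,(.0145,-.08));print(arm.get_state()['eef_pos'],f['vfov'])
go([*K,.20],DH-np.pi/2)
for p,z in [((.0145,-.08),.147),((0,-.03),.152),((0,.05),.112),((.05,.07),.012),((-.05,.07),.012),((-.05,-.12),.012),((.05,-.12),.012)]:print(p,proj(f,[*tf(DH,DT,p),z])[0]/.7)
```

```text
[ 0.51481748 -0.04812548  0.22586284] 65.54832741799966
shift [0.9129 0.1196 0.1033] turn [1.500e-03 2.000e-04 2.804e-01] mm 231.62807057830008 deg 12.620376891762112
(0.0145, -0.08) [ 473.23881362 -229.55558006]
(0, -0.03) [477.94703392 -84.88889715]
(0, 0.05) [428.43180911 120.37144147]
(0.05, 0.07) [350.66106556 144.67261017]
(-0.05, 0.07) [477.75806658 174.14036291]
(-0.05, -0.12) [ 551.47109076 -112.22167704]
(0.05, -0.12) [ 405.47897715 -151.9960503 ]
```

View pics/w1b.png

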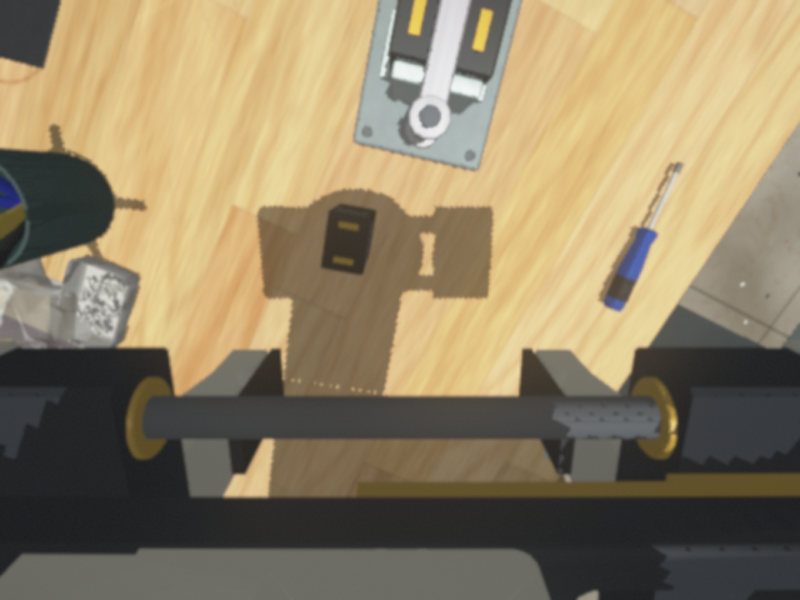

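The wrist view confirms the dock fit: the pivot is at (430,117) against a predicted (428,120), and the base corners are within 4 px. I go on to the knob.

Emit:
{"fn": "jog_arm", "kwargs": {
  "steps": [
    [[0,0.92,0.12,0.1,0,0,0.28],[0,0.92,0.12,0.1,0,0,0.28],[0,0.92,0.12,0.1,0,0,0.28],[0,0.92,0.12,0.1,0,0,0.28],[0,0.92,0.12,0.1,0,0,0.28],[0,0.92,0.12,0.1,0,0,0.28],[0,0.92,0.12,0.1,0,0,0.28]]
  ]
}}

```text
t: 2.65
eef_pos: [0.5897, -0.2658, 0.2005]
ee_rot: [3.14, 0.001, -1.332]
force: [0.4, 0.7, 0.1]
width: 0.0878
gripper_force: 0.0
```

Run:
```python
from h import *
go([*tf(DH,DT,(.0145,-.082)),.121],DH-np.pi/2)
```

```text
shift [0.0086 0.0044 0.3181] turn [0.0017 0.0011 0.0037] mm 79.56231609947304 deg 0.19154535196487604
```

Emit:
{"fn": "jog_arm", "kwargs": {
  "steps": [
    [[0,0.008,0.004,0.2,0,0,0],[0,0.008,0.004,0.318,0,0,0],[0,0.008,0.004,0.318,0,0,0],[200,0.008,0.004,0.318,0,0,0],[255,0.008,0.004,0.318,0,0,0],[255,0.008,0.004,0.318,0,0,0],[255,0.008,0.004,0.318,0,0,0],[255,0.008,0.004,0.318,0,0,0]]
  ],
  "newtons": 15
}}

```text
t: 3.45
eef_pos: [0.5893, -0.2689, 0.123]
ee_rot: [-3.14, -0.001, -1.332]
force: [0.6, 0.3, 0.6]
width: 0.0536
gripper_force: 0.0
```

Emit:
{"fn": "jog_arm", "kwargs": {
  "steps": [
    [[255,0,0,0,0,0,0],[255,0,0,0,0,0,0],[255,0,0,0,0,0,0],[255,0,0,0,0,0,0]]
  ]
}}

```text
t: 3.85
eef_pos: [0.5889, -0.2689, 0.122]
ee_rot: [3.141, 0.0, -1.332]
force: [0.6, -0.3, 0.2]
width: 0.0213
gripper_force: 0.0
```

Emit:
{"fn": "jog_arm", "kwargs": {
  "steps": [
    [[255,0,0,0,0,0,0],[255,0,0,0,0,0,0],[255,0.03,0,0,0,0,0],[255,0.06,0,0,0,0,0],[255,0.09,0,0,0,0,0],[255,0.11,0,0,0,0,0],[255,0.11,0,0,0,0,0],[255,0.11,0,0,0,0,0]]
  ]
}}

```text
t: 4.65
eef_pos: [0.596, -0.2951, 0.1219]
ee_rot: [-3.141, 0.001, -1.332]
force: [3.3, 7.5, -0.2]
width: 0.0155
gripper_force: 15.0
```

Emit:
{"fn": "jog_arm", "kwargs": {
  "steps": [
    [[90,0,0,0,0,0,0],[90,0,0,0,0,0,0],[90,0,0,0,0,0,0],[90,0,0,0,0,0,0],[90,0,0,0,0,0,0],[90,0,0,-0.15,0,0,0],[90,0,0,-0.28,0,0,0],[90,0,0,-0.28,0,0,0]]
  ]
}}

```text
t: 5.45
eef_pos: [0.5979, -0.2968, 0.1977]
ee_rot: [-3.135, -0.005, -1.331]
force: [0.4, 0.6, 0.4]
width: 0.0565
gripper_force: 0.0
```

Run:
```python
from h import *
f=grab('wrist','w2'); g=grab('top','top1'); print(arm.get_state()['eef_pos'],arm.get_state()['width'])
go([*tf(DH,DT,(0,-.03)),.12],DH-np.pi/2)
o=np.zeros((560,800,3),np.uint8)
o[:300,:400]=cv2.resize(f['color'][:,:,::-1],(400,300));o[:280,400:]=cv2.resize(g['color'][180:250,320:420,::-1],(400,280),interpolation=cv2.INTER_CUBIC)
cv2.imwrite('pics/v2.png',o[:310])
```

```text
[ 0.59576075 -0.29563152  0.19306173] 0.05655803749697724
shift [-0.3217  0.0582  0.2919] turn [-0.0024 -0.0009  0.004 ] mm 109.56574163984006 deg 0.21384213063753144
```

View pics/v2.png

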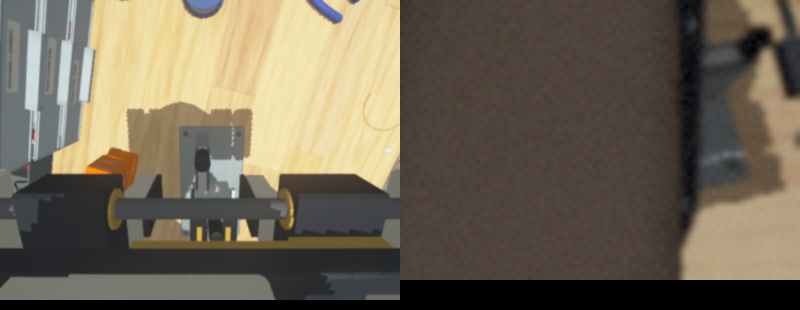

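The wrist view shows the bolt knob at about (202,160), drawn out to the end of its channel on the dock's -y side. Now I grip the handle.

Emit:
{"fn": "jog_arm", "kwargs": {
  "steps": [
    [[90,-0.16,0.03,0,0,0,0],[90,-0.32,0.058,0,0,0,0],[90,-0.32,0.058,0,0,0,0],[90,-0.32,0.058,0.15,0,0,0],[90,-0.32,0.058,0.29,0,0,0],[90,-0.32,0.058,0.29,0,0,0],[255,-0.32,0.058,0.29,0,0,0],[255,-0.32,0.058,0.29,0,0,0]]
  ],
  "newtons": 10
}}

```text
t: 6.35
eef_pos: [0.5635, -0.2217, 0.1211]
ee_rot: [-3.14, -0.001, -1.331]
force: [0.7, 0.0, 1.4]
width: 0.046
gripper_force: 0.0
```

Emit:
{"fn": "jog_arm", "kwargs": {
  "steps": [
    [[255,0,0,0,0,0,0],[255,0,0,0,0,0,0],[255,0,0,0,0,0,0],[255,0,0,0,0,0,0],[255,0,0,0,0,0,0]]
  ]
}}

```text
t: 6.85
eef_pos: [0.5633, -0.2212, 0.1202]
ee_rot: [-3.14, -0.001, -1.331]
force: [1.4, 1.6, 1.8]
width: 0.0158
gripper_force: 10.0
```

```bash
python3 -c "
import numpy as np
for t in list(np.arange(.15,2.2,.15)): print(round(t,2),round(-.32*(1-np.cos(t)),3),round(-.32*np.sin(t),3))"
```

```text
0.15 -0.004 -0.048
0.3 -0.014 -0.095
0.45 -0.032 -0.139
0.6 -0.056 -0.181
0.75 -0.086 -0.218
0.9 -0.121 -0.251
1.05 -0.161 -0.278
1.2 -0.204 -0.298
1.35 -0.25 -0.312
1.5 -0.297 -0.319
1.65 -0.345 -0.319
1.8 -0.393 -0.312
1.95 -0.438 -0.297
2.1 -0.482 -0.276
```

Emit:
{"fn": "jog_arm", "kwargs": {
  "steps": [
    [[255,-0.004,-0.048,0,0,0,0],[255,-0.014,-0.095,0,0,0,0],[255,-0.032,-0.139,0,0,0,0],[255,-0.056,-0.181,0,0,0,0],[255,-0.086,-0.218,0,0,0,0],[255,-0.121,-0.251,0,0,0,0],[255,-0.161,-0.278,0,0,0,0],[255,-0.161,-0.278,0,0,0,0]]
  ]
}}

```text
t: 7.65
eef_pos: [0.6211, -0.1637, 0.1194]
ee_rot: [-3.141, 0.0, -1.33]
force: [0.2, 1.4, 1.5]
width: 0.0157
gripper_force: 10.0
```

Emit:
{"fn": "jog_arm", "kwargs": {
  "steps": [
    [[255,-0.043,-0.02,0,0,0,0],[255,-0.089,-0.034,0,0,0,0],[255,-0.136,-0.041,0,0,0,0],[255,-0.184,-0.041,0,0,0,0],[255,-0.232,-0.034,0,0,0,0],[255,-0.277,-0.019,0,0,0,0],[255,-0.321,0.002,0,0,0,0],[255,-0.321,0.002,0,0,0,0]]
  ]
}}

```text
t: 8.45
eef_pos: [0.6035, -0.0835, 0.1198]
ee_rot: [-3.134, 0.002, -1.33]
force: [11.1, 10.5, -6.8]
width: 0.0149
gripper_force: 10.6
```

Run:
```python
from h import *
s=arm.get_state();print(s['eef_pos'],s['force'])
print(Ro.from_euler('z',-DH).apply([*(s['eef_pos'][:2]-DT),0]))
```

```text
[ 0.60353946 -0.083451    0.11982984] [11.09276183 10.53570937 -6.75943072]
[0.07184706 0.09416008 0.        ]
```

Emit:
{"fn": "jog_arm", "kwargs": {
  "steps": [
    [[60,0,0,0,0,0,0],[60,0,0,0,0,0,0],[60,0,0,0,0,0,0],[0,0,0,0,0,0,0],[0,0,0,-0.1,0,0,0],[0,0,0,-0.25,0,0,0],[0,0,0,-0.32,0,0,0],[0,0,0,-0.32,0,0,0]]
  ]
}}

```text
t: 9.25
eef_pos: [0.6022, -0.0881, 0.2029]
ee_rot: [-3.137, -0.001, -1.332]
force: [0.0, 0.9, 0.2]
width: 0.0732
gripper_force: 0.0
```

Run:
```python
from h import *
go([*tf(DH,DT,(0,0)),.2],DH-np.pi/2)
f=grab('wrist','w3');cv2.imwrite('pics/w3b.png',cv2.resize(f['color'][:,:,::-1],(640,480)))
```

```text
shift [0.3591 0.279  0.0104] turn [-0.0064 -0.0013  0.004 ] mm 113.72341051209986 deg 0.34221189743931574
```

View pics/w3b.png

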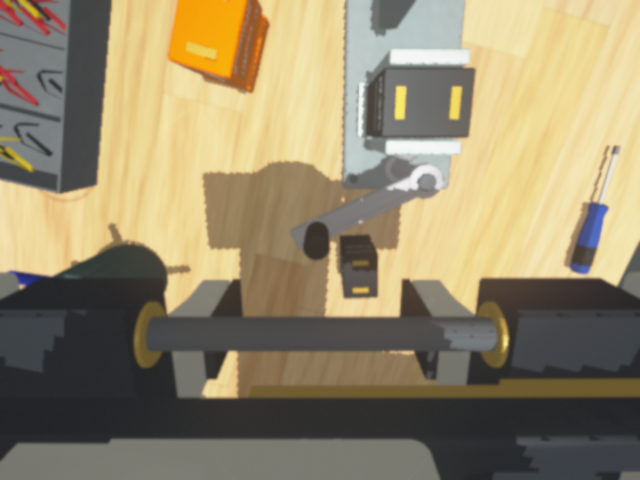

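The wrist view shows the arm swung open, with the handle at (316,240) and the pack uncovered. The pack's top corners are at about (388,67), (475,68), (470,137) and (384,136).

Run:
```python
from h import *
f=load('w3')
W=[onz(f,(u*.875,v*.875),.102) for u,v in [(388,67),(475,68),(470,137),(384,136)]]
print(fit2([(.03,-.022),(-.03,-.022),(-.03,.022),(.03,.022)],W))
go([*tf(DH,DT,(0,0)),.16],DH-np.pi/2)
```

```text
(np.float64(0.23450726342302203), array([ 0.5550011, -0.1940122]), array([[-1.91438061,  0.01971738],
       [ 2.11161507,  1.34263393],
       [ 0.94212531, -0.22977061],
       [-1.13935976, -1.13258069]]))
shift [0.3608 0.2755 0.1628] turn [-0.0031 -0.0001  0.0036] mm 120.56261551989572 deg 0.21300527737211655
```

Emit:
{"fn": "jog_arm", "kwargs": {
  "steps": [
    [[0,0.18,0.14,0,0,0,0],[0,0.36,0.278,0,0,0,0],[0,0.36,0.278,0.01,0,0,0],[0,0.36,0.278,0.01,0,0,0],[0,0.36,0.278,0.01,0,0,0]]
  ]
}}

```text
t: 9.8
eef_pos: [0.5543, -0.1918, 0.1962]
ee_rot: [3.14, 0.001, -1.333]
force: [0.3, 0.2, 0.6]
width: 0.0875
gripper_force: 0.0
```

Run:
```python
from h import *
go([*tf(DH,DT,(0,0)),.06],DH-np.pi/2)
```

```text
shift [ 0.0019 -0.0063  0.5447] turn [0.0016 0.0008 0.0027] mm 136.17996181466103 deg 0.14482549350437932
```

Emit:
{"fn": "jog_arm", "kwargs": {
  "steps": [
    [[0,0.006,-0.004,0.15,0,0,0],[0,0.006,-0.004,0.3,0,0,0],[0,0.006,-0.004,0.43,0,0,0],[0,0.006,-0.004,0.545,0,0,0],[0,0.006,-0.004,0.545,0,0,0],[255,0.006,-0.004,0.545,0,0,0],[255,0.006,-0.004,0.545,0,0,0],[255,0.006,-0.004,0.545,0,0,0]]
  ],
  "newtons": 50
}}

```text
t: 10.6
eef_pos: [0.5573, -0.1928, 0.0626]
ee_rot: [-3.139, -0.001, -1.331]
force: [0.2, 0.1, -0.5]
width: 0.0692
gripper_force: 0.0
```

Emit:
{"fn": "jog_arm", "kwargs": {
  "steps": [
    [[255,0,0,0,0,0,0],[255,0,0,0,0,0,0],[255,0,0,0,0,0,0],[255,0,0,0,0,0,0]]
  ]
}}

```text
t: 11.0
eef_pos: [0.5567, -0.193, 0.0621]
ee_rot: [-3.14, -0.001, -1.331]
force: [-1.6, 1.4, 7.5]
width: 0.0595
gripper_force: 50.0
```

Lift gently through the catches.

Emit:
{"fn": "jog_arm", "kwargs": {
  "steps": [
    [[255,0,0,-0.01,0,0,0],[255,0,0,-0.02,0,0,0],[255,0,0,-0.03,0,0,0],[255,0,0,-0.04,0,0,0],[255,0,0,-0.06,0,0,0],[255,0,0,-0.08,0,0,0],[255,0,0,-0.1,0,0,0],[255,0,0,-0.1,0,0,0]]
  ]
}}

```text
t: 11.8
eef_pos: [0.5562, -0.1934, 0.0877]
ee_rot: [-3.141, -0.001, -1.331]
force: [-3.8, -0.6, 1.0]
width: 0.0601
gripper_force: 50.0
```

Emit:
{"fn": "jog_arm", "kwargs": {
  "steps": [
    [[255,0,0,-0.06,0,0,0],[255,0,0,-0.13,0,0,0],[255,0,0,-0.21,0,0,0],[255,0,0,-0.29,0,0,0],[255,0,0,-0.37,0,0,0],[255,0,0,-0.45,0,0,0],[255,0,0,-0.45,0,0,0]]
  ]
}}

```text
t: 12.5
eef_pos: [0.5588, -0.1934, 0.2029]
ee_rot: [-3.133, -0.004, -1.331]
force: [0.4, -1.0, -4.2]
width: 0.0596
gripper_force: 50.0
```

Run:
```python
from h import *
f=grab('scene','s3');cv2.imwrite('pics/s3b.png',cv2.resize(f['color'][150:350,200:480,::-1],(560,400)))
A=arm.get_state();print(A['eef_pos'],A['force'])
go([.55,-.03,.20],SH-np.pi/2)
go([.45,.09,.20],SH-np.pi/2)
```

```text
[ 0.55765992 -0.19306553  0.20067122] [-0.21510551  0.4446128  -5.03819386]
shift [-0.6409 -0.125   0.0022] turn [-7.400e-03  2.000e-04  8.819e-01] mm 163.24672557958561 deg 39.685788502572876
shift [-1.2021e+00  1.4960e-01 -3.0000e-04] turn [-7.400e-03  2.000e-04  8.819e-01] mm 302.84848740513405 deg 39.685788502572876
```

View pics/s3b.png

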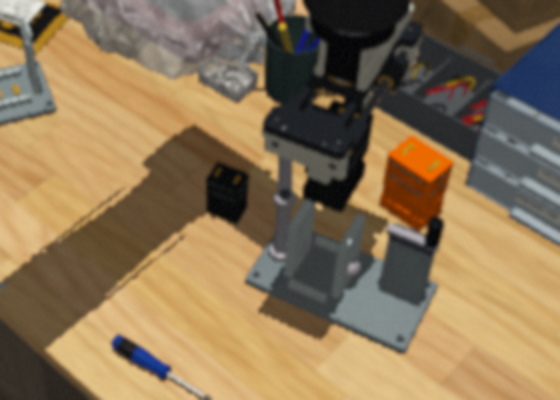

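The scene crop shows the pack held clear of the dock at (335,180), with the dock pocket empty. Carry it to the set-down spot.

Emit:
{"fn": "jog_arm", "kwargs": {
  "steps": [
    [[255,-0.02,0,-0.12,0,0,0],[255,-0.15,0.02,-0.12,0,0,0.1],[255,-0.3,0.04,-0.12,0,0,0.25],[255,-0.45,0.06,-0.12,0,0,0.42],[255,-0.6,0.075,-0.12,0,0,0.6],[255,-0.7,0.09,-0.12,0,0,0.75],[255,-0.8,0.1,-0.12,0,0,0.88],[255,-0.8,0.1,-0.12,0,0,0.88]]
  ]
}}

```text
t: 13.35
eef_pos: [0.4833, -0.0025, 0.2277]
ee_rot: [3.141, 0.001, -2.024]
force: [0.8, -0.3, -4.0]
width: 0.0598
gripper_force: 50.0
```

Run:
```python
from h import *
go([.45,.09,.056],SH-np.pi/2)
```

```text
shift [-0.2738  0.2815  0.6871] turn [ 0.0005  0.0011 -0.0002] mm 197.83606944727575 deg 0.053149777923320964
```

Emit:
{"fn": "jog_arm", "kwargs": {
  "steps": [
    [[255,-0.14,0.14,0,0,0,0],[255,-0.274,0.282,0,0,0,0],[255,-0.274,0.282,0.15,0,0,0],[255,-0.274,0.282,0.3,0,0,0],[255,-0.274,0.282,0.45,0,0,0],[255,-0.274,0.282,0.6,0,0,0],[255,-0.274,0.282,0.67,0,0,0],[255,-0.274,0.282,0.67,0,0,0]]
  ]
}}

```text
t: 14.15
eef_pos: [0.449, 0.0863, 0.0579]
ee_rot: [3.138, -0.005, -2.022]
force: [0.4, 0.1, -3.4]
width: 0.0598
gripper_force: 50.0
```

Emit:
{"fn": "jog_arm", "kwargs": {
  "steps": [
    [[255,0,0,0.008,0,0,0],[255,0,0,0.016,0,0,0],[255,0,0,0.016,0,0,0]]
  ]
}}

```text
t: 14.45
eef_pos: [0.4515, 0.0881, 0.0577]
ee_rot: [-3.141, 0.002, -2.023]
force: [-0.4, 0.8, -3.7]
width: 0.0599
gripper_force: 50.0
```

Emit:
{"fn": "jog_arm", "kwargs": {
  "steps": [
    [[255,0,0,0.008,0,0,0],[255,0,0,0.016,0,0,0],[255,0,0,0.02,0,0,0],[255,0,0,0.02,0,0,0]]
  ]
}}

```text
t: 14.85
eef_pos: [0.4508, 0.0878, 0.0518]
ee_rot: [3.142, -0.0, -2.023]
force: [0.2, -0.2, -3.4]
width: 0.0598
gripper_force: 50.0
```

Emit:
{"fn": "jog_arm", "kwargs": {
  "steps": [
    [[255,0,0,0.005,0,0,0],[255,0,0,0.01,0,0,0],[255,0,0,0.01,0,0,0],[255,0,0,0.01,0,0,0]]
  ]
}}

```text
t: 15.25
eef_pos: [0.451, 0.0879, 0.0501]
ee_rot: [-3.141, 0.0, -2.022]
force: [-5.0, 0.6, 9.1]
width: 0.0601
gripper_force: 50.0
```

Contact with the desk. Release and rise.

Emit:
{"fn": "jog_arm", "kwargs": {
  "steps": [
    [[0,0,0,0,0,0,0],[0,0,0,0,0,0,0],[0,0,0,0,0,0,0],[0,0,0,0,0,0,0],[0,0,0,0,0,0,0],[0,0,0,0,0,0,0]]
  ]
}}

```text
t: 15.85
eef_pos: [0.4508, 0.0878, 0.0493]
ee_rot: [3.142, -0.0, -2.023]
force: [0.4, -0.2, 0.1]
width: 0.0873
gripper_force: 0.0
```

Emit:
{"fn": "jog_arm", "kwargs": {
  "steps": [
    [[0,0,0,-0.15,0,0,0],[0,0,0,-0.3,0,0,0],[0,0,0,-0.45,0,0,0],[0,-0.3,0,-0.45,0,0,0],[0,-0.5,0,-0.45,0,0,0],[0,-0.5,0,-0.45,0,0,0],[0,-0.5,0,-0.45,0,0,0]]
  ]
}}

```text
t: 16.55
eef_pos: [0.5067, 0.203, 0.1614]
ee_rot: [-3.141, 0.0, -2.021]
force: [-1.1, -1.0, 0.3]
width: 0.0874
gripper_force: 0.0
```

Run:
```python
from h import *
f=grab('wrist','w4'); g=grab('scene','s4');print(arm.get_state()['eef_pos'],proj(f,[[.45,.088,.09]])/.7*.8, proj(g,[*ST,.01]))
o=np.zeros((480,800,3),np.uint8);o[:480,:640]=cv2.resize(f['color'][:,:,::-1],(640,480),interpolation=cv2.INTER_CUBIC)
o[300:480,560:]=cv2.resize(g['color'][160:250,170:290,::-1],(240,180))
cv2.imwrite('pics/v4.png',o)
```

```text
[0.50505697 0.20041047 0.16113957] [[321.7035779   29.42833556]] [[202.2023887  195.85737458]]
```

View pics/v4.png

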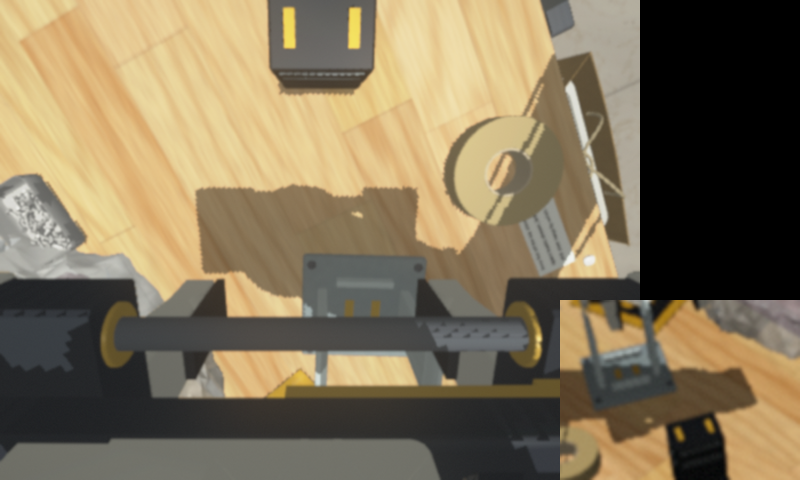

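The wrist view shows the pack standing upright at about (322,35), close to the predicted (322,29). The stand's near corners are at (303,256) and (424,258). I rise and back off for one clear look at the stand.

Emit:
{"fn": "jog_arm", "kwargs": {
  "steps": [
    [[0,-0.1,0,-0.2,0,0,0],[0,-0.25,0,-0.36,0,0,0],[0,-0.36,0,-0.36,0,0,0],[0,-0.36,0,-0.36,0,0,0],[0,-0.36,0,-0.36,0,0,0]]
  ]
}}

```text
t: 17.15
eef_pos: [0.5442, 0.2807, 0.2514]
ee_rot: [3.141, -0.001, -2.023]
force: [-0.0, -1.1, -1.3]
width: 0.0876
gripper_force: 0.0
```

Run:
```python
from h import *
f=grab('wrist','w5');print(arm.get_state()['eef_pos'])
for c in [(.055,.05),(.055,-.05),(-.055,-.05),(-.055,.05)]: print(c,proj(f,[*tf(SH,ST,c),.01])[0]/.7)
cv2.imwrite('pics/w5b.png',cv2.resize(f['color'][:,:,::-1],(800,600),interpolation=cv2.INTER_CUBIC))
```

```text
[0.54395756 0.28019817 0.25118976]
(0.055, 0.05) [381.79318102 304.32740252]
(0.055, -0.05) [380.42774844 189.93142172]
(-0.055, -0.05) [511.71857137 189.92254252]
(-0.055, 0.05) [504.5601237  304.26734354]
```

View pics/w5b.png

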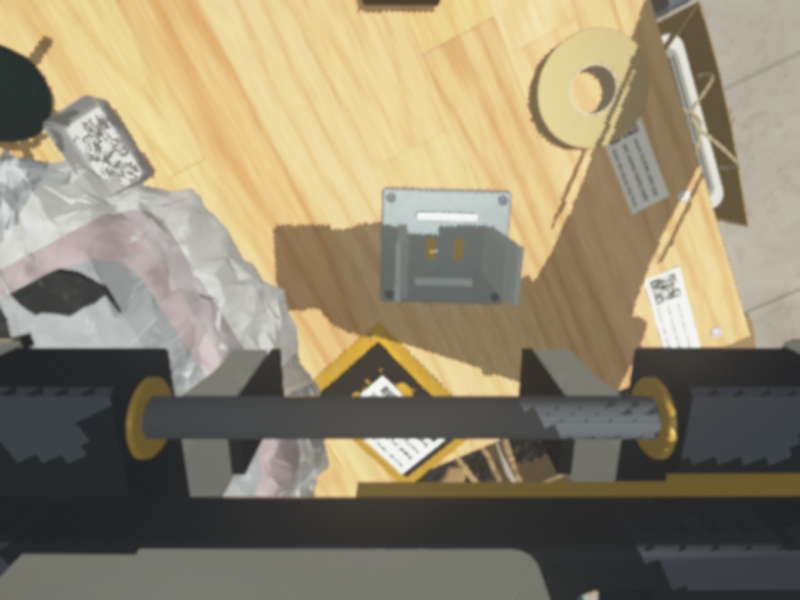

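The stand's base corners are at (382,189), (511,192) and (382,303). The gold floor contacts are at (432,248) and (458,248). All agree with the prediction to within 1–2 px.

Run:
```python
from h import *
f=load('w5'); w=load('w4')
W=[onz(f,(u*.7,v*.7),.01) for u,v in [(382,189),(511,191.5),(382,303)]]
th,t,r=fit2([(.055,-.05),(-.055,-.05),(.055,.05)],W);print(th,t,r)
print(proj(f,[*ST,.01])/.7, proj(f,[*t,.01])/.7)
# gold pads of floor, by mask
h=cv2.cvtColor(f['color'],cv2.COLOR_RGB2HSV);m=cv2.inRange(h,(12,110,60),(30,255,255));m[:155]=0;m[190:]=0;m[:,:285]=0;m[:,345:]=0
n,l,s,c=cv2.connectedComponentsWithStats(m);
G=[onz(f,c[i],.01) for i in range(1,n) if s[i,4]>15];print(s[1:,4],G,np.mean(G,0))
# pack in w4: front top edge corners & gold
P=[onz(w,(u*.875,v*.875),.09) for u,v in [(269,68),(374,68)]];print('pack edge',P)
h=cv2.cvtColor(w['color'],cv2.COLOR_RGB2HSV);m=cv2.inRange(h,(18,140,140),(32,255,255));m[50:]=0;m[:,:235]=0;m[:,330:]=0
n,l,s,c=cv2.connectedComponentsWithStats(m);print([(c[i],s[i,4],onz(w,c[i],.09)) for i in range(1,n) if s[i,4]>40])
```

```text
-0.46549100893551776 [0.50798387 0.29434708] [[-0.54400141  0.1881087 ]
 [ 1.40509202 -0.00609305]
 [-0.86109061 -0.18201564]]
[[444.60138226 249.01967335]] [[444.74588166 249.00992151]]
[58 49] [array([0.51904656, 0.28783653, 0.01      ]), array([0.49772296, 0.29894676, 0.01      ])] [0.50838476 0.29339165 0.01      ]
pack edge [array([0.48553062, 0.09269019, 0.09      ]), array([0.43184976, 0.11870618, 0.09      ])]
[(array([252.55294118,  23.85882353]), np.int32(340), array([0.46599362, 0.07904444, 0.09      ])), (array([309.60298507,  24.01791045]), np.int32(335), array([0.43357204, 0.0948601 , 0.09      ]))]
```

Run:
```python
from h import *
s=arm.get_state();A=np.array([*s['eef_pos'],s['ee_rot'][2]]);B=np.array([.4506,.0877,.2,-.455]);M=(A+B)/2
go(M[:3],M[3]);go(B[:3],B[3],M)
```

```text
shift [ 4.278e-01 -4.000e-04  1.029e-01] turn [ 0.0016 -0.0011 -0.9983] mm 109.99042119620026 deg 44.92372209087274
shift [0.3032 0.3019 0.1024] turn [-0.      0.     -0.9983] mm 109.99042119620026 deg 44.92361981495115
```

Emit:
{"fn": "jog_arm", "kwargs": {
  "steps": [
    [[0,0.2,0,0.05,0,0,-0.19],[0,0.428,0,0.1,0,0,-0.38],[0,0.428,0,0.1,0,0,-0.57],[0,0.428,0,0.1,0,0,-0.76],[0,0.428,0,0.1,0,0,-0.95],[0,0.428,0,0.1,0,0,-0.998],[0,0.428,0,0.1,0,0,-0.998]]
  ]
}}

```text
t: 17.9
eef_pos: [0.4972, 0.1836, 0.2266]
ee_rot: [3.141, -0.0, -1.239]
force: [-0.2, -0.0, 0.1]
width: 0.0876
gripper_force: 0.0
```

Emit:
{"fn": "jog_arm", "kwargs": {
  "steps": [
    [[0,0.15,0.15,0.05,0,0,-0.19],[0,0.303,0.302,0.1,0,0,-0.38],[0,0.303,0.302,0.1,0,0,-0.57],[0,0.303,0.302,0.1,0,0,-0.76],[0,0.303,0.302,0.1,0,0,-0.95],[0,0.303,0.302,0.1,0,0,-0.998],[0,0.303,0.302,0.1,0,0,-0.998],[0,0.303,0.302,0.1,0,0,-0.998]]
  ]
}}

```text
t: 18.7
eef_pos: [0.4509, 0.0883, 0.2017]
ee_rot: [3.141, 0.0, -0.458]
force: [-0.8, 0.2, -0.1]
width: 0.0878
gripper_force: 0.0
```

Run:
```python
from h import *
s=arm.get_state();print(s['eef_pos'],s['ee_rot'])
go([.4506,.0877,.05],-.453)
```

```text
[0.45088418 0.08826593 0.20170904] [ 3.14139189e+00  1.42004044e-04 -4.57790573e-01]
shift [1.000e-04 2.400e-03 6.068e-01] turn [ 0.0003  0.0002 -0.0061] mm 151.71035878060397 deg 0.27484019417344374
```

Emit:
{"fn": "jog_arm", "kwargs": {
  "steps": [
    [[0,0,0.002,0.15,0,0,0],[0,0,0.002,0.3,0,0,0],[0,0,0.002,0.45,0,0,0],[0,0,0.002,0.607,0,0,0],[0,0,0.002,0.607,0,0,0],[255,0,0.002,0.607,0,0,0],[255,0,0.002,0.607,0,0,0],[255,0,0.002,0.607,0,0,0]]
  ],
  "newtons": 30
}}

```text
t: 19.5
eef_pos: [0.4523, 0.0891, 0.052]
ee_rot: [-3.138, -0.002, -0.455]
force: [0.0, -0.2, -0.1]
width: 0.0693
gripper_force: 0.0
```

Emit:
{"fn": "jog_arm", "kwargs": {
  "steps": [
    [[255,0,0,0,0,0,0],[255,0,0,0,0,0,0],[255,0,0,0,0,0,0],[255,0,0,0,0,0,0],[255,0,0,0,0,0,0],[255,0,0,0,0,0,0]]
  ]
}}

```text
t: 20.1
eef_pos: [0.451, 0.0881, 0.0505]
ee_rot: [3.141, -0.0, -0.455]
force: [-2.9, -0.8, 7.4]
width: 0.0438
gripper_force: 30.0
```

Run:
```python
from h import *
s=arm.get_state();print(s['eef_pos'],s['ee_rot'],s['force'],s['width'])
go([.5082,.2940,.20],-.456)
```

```text
[0.45099363 0.08814164 0.05045525] [ 3.14134646e+00 -4.13586360e-05 -4.54898754e-01] [-2.93492746 -0.84274252  7.38561429] 0.043783092939302
shift [-0.1562 -0.8401 -0.5984] turn [ 0.0003 -0.0001  0.0014] mm 260.7946854097298 deg 0.06469741804845143
```

Emit:
{"fn": "jog_arm", "kwargs": {
  "steps": [
    [[255,0,0,-0.1,0,0,0],[255,0,0,-0.25,0,0,0],[255,0,0,-0.42,0,0,0],[255,0,0,-0.6,0,0,0],[255,-0.02,-0.12,-0.6,0,0,0],[255,-0.05,-0.28,-0.6,0,0,0],[255,-0.08,-0.45,-0.6,0,0,0],[255,-0.08,-0.45,-0.6,0,0,0]]
  ]
}}

```text
t: 20.9
eef_pos: [0.4836, 0.2021, 0.1992]
ee_rot: [-3.141, 0.0, -0.453]
force: [-1.5, -1.2, -4.7]
width: 0.0438
gripper_force: 30.0
```

Run:
```python
from h import *
go([.5082,.2940,.20],-.456)
```

```text
shift [-0.0726 -0.3737 -0.0029] turn [-0.0006  0.0002  0.004 ] mm 95.16391776968635 deg 0.18429011657599434
```

Emit:
{"fn": "jog_arm", "kwargs": {
  "steps": [
    [[255,-0.025,-0.12,0,0,0,0.004],[255,-0.05,-0.25,0,0,0,0.004],[255,-0.073,-0.374,0,0,0,0.004],[255,-0.073,-0.374,0,0,0,0.004],[255,-0.073,-0.374,0,0,0,0.004],[255,-0.073,-0.374,0,0,0,0.004]]
  ]
}}

```text
t: 21.5
eef_pos: [0.5066, 0.2893, 0.1993]
ee_rot: [3.14, 0.001, -0.458]
force: [-0.3, -0.1, -4.3]
width: 0.0439
gripper_force: 30.0
```

Run:
```python
from h import *
s=arm.get_state();print(s['eef_pos'],s['ee_rot'])
go([.5082,.2940,.0605],-.456)
g=grab('scene','s6');t=grab('top','t6')
o=np.zeros((400,800,3),np.uint8);o[:400,:400]=cv2.resize(g['color'][130:230,160:260,::-1],(400,400),interpolation=cv2.INTER_CUBIC)
o[:400,400:]=cv2.resize(t['color'][180:280,120:220,::-1],(400,400),interpolation=cv2.INTER_CUBIC)
cv2.imwrite('pics/v6.png',o)
```

```text
[0.50658088 0.28933814 0.19930961] [ 3.13998755e+00  8.24093326e-04 -4.58453998e-01]
shift [-0.002  -0.0205  0.5552] turn [ 0.002   0.0011 -0.0031] mm 138.89730745739624 deg 0.17448758633423428
```

View pics/v6.png

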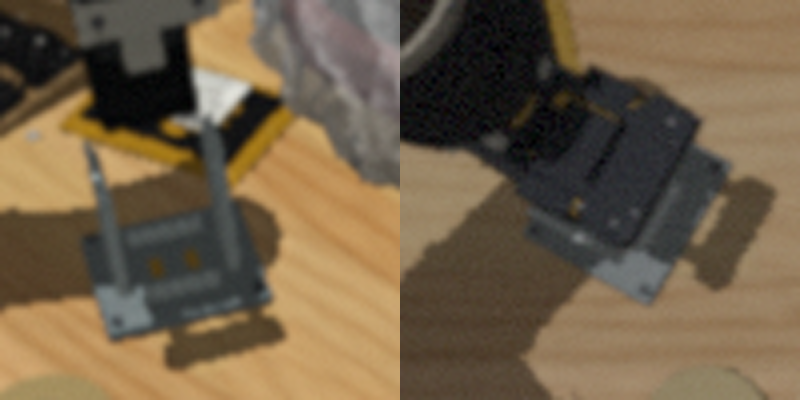

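The crop shows the pack (140,80) held above and between the wall tops (90,150) and (208,120). Settle, then re-measure.

Emit:
{"fn": "jog_arm", "kwargs": {
  "steps": [
    [[255,0,0,0,0,0,0],[255,0,0,0,0,0,0]]
  ]
}}

```text
t: 21.8
eef_pos: [0.5072, 0.2897, 0.2003]
ee_rot: [-3.141, -0.0, -0.459]
force: [-0.3, -0.1, -4.0]
width: 0.0441
gripper_force: 30.0
```

Run:
```python
from h import *
s=arm.get_state();print(s['eef_pos'],s['ee_rot'])
go([.5082,.2940,.0605],-.456)
```

```text
[0.5072249  0.28970613 0.20031724] [-3.14118060e+00 -4.87735096e-05 -4.58682150e-01]
shift [-0.0041 -0.0169  0.5593] turn [-0.0005 -0.0001 -0.0034] mm 139.88655637497584 deg 0.15550336179009255
```

Emit:
{"fn": "jog_arm", "kwargs": {
  "steps": [
    [[255,-0.004,-0.017,0,0,0,0],[255,-0.004,-0.017,0.05,0,0,0],[255,-0.004,-0.017,0.1,0,0,0],[255,-0.004,-0.017,0.14,0,0,0],[255,-0.004,-0.017,0.18,0,0,0],[255,-0.004,-0.017,0.22,0,0,0],[255,-0.004,-0.017,0.22,0,0,0],[255,-0.004,-0.017,0.22,0,0,0]]
  ]
}}

```text
t: 22.6
eef_pos: [0.5083, 0.2944, 0.1449]
ee_rot: [3.141, -0.0, -0.458]
force: [-0.0, 0.5, -4.0]
width: 0.0441
gripper_force: 30.0
```

Run:
```python
from h import *
s=arm.get_state();print(s['eef_pos'],s['ee_rot'],s['force'])
go([.5082,.2940,.0635],-.456)
```

```text
[0.5082954  0.29438617 0.14487516] [ 3.14106213e+00 -6.79150067e-05 -4.57991810e-01] [-0.03425729  0.5050025  -3.95617246]
shift [3.000e-04 1.400e-03 3.255e-01] turn [ 0.0007 -0.0001 -0.0025] mm 81.37612960569642 deg 0.11816616973861685
```

Inside the walls with no contact. Continue down.

Emit:
{"fn": "jog_arm", "kwargs": {
  "steps": [
    [[255,0,0.001,0.05,0,0,0],[255,0,0.001,0.1,0,0,0],[255,0,0.001,0.15,0,0,0],[255,0,0.001,0.2,0,0,0],[255,0,0.001,0.25,0,0,0],[255,0,0.001,0.3,0,0,0],[255,0,0.001,0.32,0,0,0],[255,0,0.001,0.32,0,0,0]]
  ]
}}

```text
t: 23.4
eef_pos: [0.5077, 0.2938, 0.0639]
ee_rot: [3.14, 0.001, -0.458]
force: [0.1, 0.3, -3.3]
width: 0.0435
gripper_force: 30.0
```

Emit:
{"fn": "jog_arm", "kwargs": {
  "steps": [
    [[255,0,0,0.006,0,0,0],[255,0,0,0.012,0,0,0],[255,0,0,0.012,0,0,0],[255,0,0,0.012,0,0,0]]
  ]
}}

```text
t: 23.8
eef_pos: [0.5082, 0.2943, 0.0624]
ee_rot: [-3.141, -0.0, -0.458]
force: [-0.2, 0.4, -3.4]
width: 0.0438
gripper_force: 30.0
```

Emit:
{"fn": "jog_arm", "kwargs": {
  "steps": [
    [[255,0,0,0.004,0,0,0],[255,0,0,0.008,0,0,0],[255,0,0,0.01,0,0,0],[255,0,0,0.01,0,0,0]]
  ]
}}

```text
t: 24.2
eef_pos: [0.5083, 0.2943, 0.0605]
ee_rot: [-3.141, -0.0, -0.458]
force: [-3.8, -0.7, 4.0]
width: 0.0439
gripper_force: 30.0
```

Seated at the expected height. Release and rise straight up.

Emit:
{"fn": "jog_arm", "kwargs": {
  "steps": [
    [[60,0,0,0,0,0,0],[60,0,0,0,0,0,0],[60,0,0,0,0,0,0],[60,0,0,0,0,0,0],[60,0,0,0,0,0,0],[60,0,0,0,0,0,0]]
  ]
}}

```text
t: 24.8
eef_pos: [0.5081, 0.2942, 0.0595]
ee_rot: [3.142, -0.0, -0.458]
force: [-0.1, -0.3, -0.1]
width: 0.0671
gripper_force: 0.0
```

Emit:
{"fn": "jog_arm", "kwargs": {
  "steps": [
    [[60,0,0,-0.1,0,0,0],[60,0,0,-0.2,0,0,0],[60,0,0,-0.35,0,0,0],[60,0,0,-0.55,0,0,0],[60,0,0,-0.7,0,0,0],[60,0,0,-0.7,0,0,0],[60,0,0,-0.7,0,0,0]]
  ]
}}

```text
t: 25.5
eef_pos: [0.5082, 0.2945, 0.2356]
ee_rot: [-3.139, -0.0, -0.458]
force: [-0.4, -0.7, -0.6]
width: 0.0669
gripper_force: 0.0
```

Run:
```python
from h import *
g=grab('scene','s7')
print(proj(g,[[*tf(SH,ST,c),.1] for c in [(.03,.022),(-.03,.022),(-.03,-.022),(.03,-.022)]]).round(1).tolist())
o=np.zeros((400,800,3),np.uint8);o[:,:400]=cv2.resize(g['color'][140:240,160:260,::-1],(400,400),interpolation=cv2.INTER_CUBIC)
o[:,400:]=cv2.resize(g['color'][210:350,310:450,::-1],(400,400),interpolation=cv2.INTER_CUBIC)
cv2.imwrite('pics/v7.png',o)
```

```text
[[206.8, 162.0], [183.8, 167.5], [187.7, 178.2], [211.1, 172.4]]
```

View pics/v7.png

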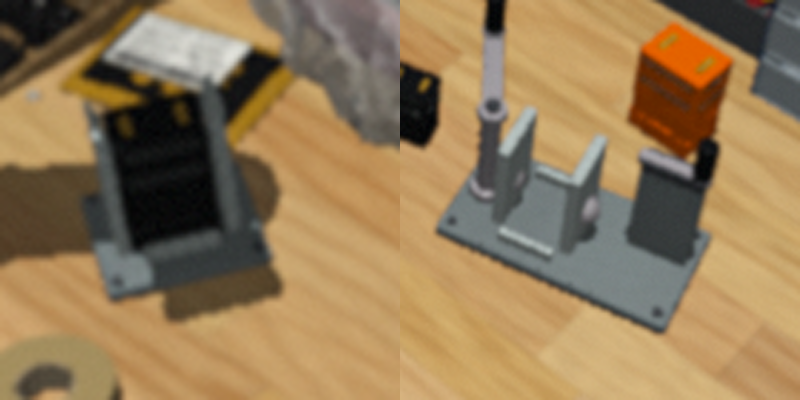

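The pack stands upright between the stand's walls, with its front top edge at about (108,150)–(207,130), as predicted. The retaining arm is still open.

```bash
python3 -c "
from station import arm
print(arm.job_done())"
```

```text
the job is handed in; nothing more can be done
None
```

The battery pack is seated upright in the test stand, with the bolt drawn back, the retaining arm left open and the gripper clear; the job is handed in at about 25.6 s of robot time, and no verdict was returned.

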